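# Load the battery pack into the covered charging bay

### The arm

A 6-joint arm with a two-finger parallel gripper is mounted at the origin on the work surface; the furniture and walls round the work are solid. World frame = base frame: x ahead of the robot, y to its left, z up, the work surface at z = 0. Lengths are in m, angles in rad, forces in N, time in s.
With the tool pointing down it reaches from about 0.35 to 0.875 m from the base axis. Payload 15.5 kg.
Tool frame: the origin (TCP) lies midway between the tips of the shut fingers; the grasp point (between the pads) lies 19 mm behind it; z points along the fingers, y is the line along which they close (so a half turn about z gives the same grasp; the last joint's range is limited). The gripper opens to 85 mm and grips with 20 to 120 N. Pads are 22 mm wide; open, the fingers measure 114 mm over their backs; the gripper's body (76 mm by 85 mm) begins 54 mm behind the grasp point. The pads swing forward as they close: fully open they stand 13 mm farther back than shut.
Start: joints at [1.135, 0.494, 1.345, -0, 1.302, -0.096], TCP at [0.209, 0.589, 0.231] pointing down, gripper open.
Joint ranges: [-2.91, 2.91], [-0.82, 2.16], [0.22, 2.67], [-1.22, 4.37], [0.12, 2.79], [-3.08, 3.08]. Speed limits (rad/s): [1.89, 1.89, 2.57, 3.01, 3.01, 3.01].

### API

Orientations are given as a unit quaternion [x, y, z, w].
In Python, from plant import get_obs, get_image, calibration, job_done, look_for gives the robot as it stands.
- The arm moves only by the tool arm_command, never from a script. Its argument "steps" is a list of rows, each an object with "slide": the shift along the tool's x, y, z in units of 0.4 m (1.0 is 0.4 m), a list of three; "yaw": the turn about the tool's z in units of 2 pi rad (1.0 is 2 pi rad). A call has exactly 8 rows; each row shifts and turns the commanded pose from where the row before left it, along the tool's axes as they then stand; what a row does not reach is not made up. A row lasts 1/10 s, in which the tool goes at most 50 mm and 8.59 degrees, less where a joint would pass 70% of its speed; a pose out of reach is approached as far as the arm can. A call with a number of a shift or a turn outside -1 to 1 is refused whole. A call with a gripper value outside its range is refused whole. "fingers" is the finger opening in mm, from 0 to 85.4, set as the call begins (left out, the last holds). The fingers move at their own pace and stop on an object; the grip force is fixed at half the most. Time passes only in rows, so rows that do not move let the fingers close, or fill a call up. It gives the time, the measured TCP pose, the force, the opening and the grip force at its end, in the units of the state.
- get_obs(): the state, without advancing time (a new reading comes with each control period).
- get_image(name): name is "scene" or "top" or "wrist"; returns (picture, depth): 400x640x3 uint8, red, green, blue; 400x640 float32, m along the optical axis (not along the pixel's ray), 0 where there is no reading.
- calibration(name): a dict with "camera_matrix" (3x3 intrinsics, pixels), "distortion" ([k1, k2, p1, p2, k3] as OpenCV has them; the pictures are not rectified), "xyz" and "orientation" of the camera in the world. Camera axes: x right, y down, z forward; pixel columns grow to the right and rows downward; lengths in m; the calibration is good to about 2 mm. A picture is of the moment at which its call begins: read the wrist's pose just before it. calibration takes no time and is no camera call; for the wrist camera it gives the pose at the moment of the call.
- job_done(): hands the job in; it is judged then, once.
Trained networks look in the newest picture that a camera, given by its name, has taken for a name from the list of things; names that differ only in an ending like _2 or _b are one class to them, and where a whole thing is asked for, a point or a joint stands for the part that bears it (a point fixed in the world has none). Each returns a list of dicts, best first, with "score" (0 to 1); they miss things now and then, are a little off and sometimes report something else, mostly with a low value. They report only what shows in the picture. A call takes as long as a camera call. They do not tell look-alikes from the thing itself.
- look_for(name, camera): "position" ([column, row] in pixels, amid what is visible of it).
The state is a dict: "time_s": time; "q": joint angles; "qvel": joint speeds; "tau": joint torques, N m; "ee_pos": TCP position; "orientation": TCP orientation; "wrist_force": force on the tool from outside, world axes, zero at the start; "moment": the same for the moment, N m; "grip_width": finger opening in m; "grip_force": force on a finger pad.
Only numpy, scipy, OpenCV 4.12 (cv2) and the standard library are available. Lean on these libraries where they do the work, as an engineer would, in place of code of your own. Each camera call takes 0.05 s, during which the arm holds its last target. There are 200 camera calls.

### The job

Take the yellow dust hood off the charging bay and hang it astride the steel rail, ridge along the bar and near the bar's middle. Then load the blue battery pack into the bay: slip its black tongue under the orange lip with the tail tilted up, and level it down until it lies fully home, flat on the bay's floor. Let go of both, and do not shift the other things on the table.

Things in the scene. Friction and masses are not known exactly. Their poses are not given: they have to be found in the camera images.
- bay: Grey charging bay fixed to the table, 140 x 80 mm, 55 high. Origin: centre of its underside, on the table; x runs towards the end with the orange overhanging lip, z up. Cavity open on top: 116 mm long (x -58 to 58), 68 wide (y -34 to 34), flat black floor 30 mm above the origin. Side walls (5 mm thick) and the -x end wall (6 mm) rise 18 mm above the floor.
- bay_floor (a point): Centre of the bay's cavity floor; axes as bay.
- bay_lip (a point): Middle of the lip's free lower edge, at x = 46 mm, 20 mm above the cavity floor; axes as bay. The lip, as wide as the cavity, overhangs its last 12 mm (x 46 to 58, where the end wall is); its top is 25 mm above the floor. The opening left in front of it is 104 mm long.
- pack: Blue battery pack, 0.25 to 0.5 kg, 110 x 60 mm, lying flat at the start. Origin: centre of its underside; x (-55 to 55) points to the black tongue. Blue body x -55 to 35, 26 mm thick. On it an upright black grip across the pack, centred at x = -6, y = 0: 16 mm thick along x, 40 long along y, z 26 to 50. Balance point near x = -6.
- pack_nose (a point): Middle of the lower front edge of the pack's tongue (x = 55, y = 0, z = 0); axes as pack. The tongue (x 35 to 55, 12 mm thick, 56 wide, flush with the underside) goes under the lip. Longer than the opening, the pack enters only tongue first with its tail tilted up some 6 to 20 degrees, then is levelled.
- hood: Yellow sheet-metal dust hood, 0.14 kg, a gable roof with side flaps, 90 mm along its ridge (x), 98 wide. Origin: middle of the ridge, on the roof's underside, which slopes down 15 degrees each way; flaps, 88 mm apart inside, reach 48 mm below it. Black grip on the ridge: 56 mm along x, 14 thick along y, from 3 to 27 mm above the origin. Starts astride the bay's side walls, ridge along the bay.
- rail: Steel rail fixed to the table: a level round bar along its y axis, 14 mm diameter, 180 mm long, on two posts at its ends. Origin: on the table under the middle of the bar.
- rail_mid (a point): Middle of the bar, on its axis, 130 mm above the table; axes as rail (y along the bar).
- spray_can: The tall spray can with the orange cap, bystander, 52 mm across, 200 mm tall, loose. Origin: centre of its underside.
- core: The short brown card tube, bystander, 50 mm across, 62 mm tall, loose. Origin: centre of its underside.
- red_tape: The red tape roll, bystander, about 70 mm across, 19 mm high, lying flat, loose. Origin: centre of its underside.
- red_spool: The red thread spool, bystander, 43 mm across, 58 mm tall, upright, loose. Origin: centre of its underside.
- blade_box: The small dark blue and yellow box, bystander, 22 x 70 x 18 mm (x, y, z), loose. Origin: centre of its underside.
- chalk: The blue tailor's chalk, bystander, a flat tile 42 x 49 x 8 mm, loose. Origin: centre of its underside.
- blue_spool: The blue thread spool, bystander, 43 mm across, 58 mm tall, upright, loose. Origin: centre of its underside.
- stapler: The red stapler, bystander, 36 x 175 x 56 mm (x, y, z), loose. Origin: centre of its underside.
There are look-alikes about, which are no part of the job. There is more than one size of the hood; the job needs the smaller.

How it is judged:
On the way, in this order (a step that is already met when the one before it is completed fails the run):
1. the hood hangs on the rail, released (x of hood in the frame of rail_mid between -0.02 and 0.02 m and y of hood in the frame of rail_mid between -0.06 and 0.06 m and z of hood in the frame of rail_mid between 0 and 0.014 m and angle between hood's own z axis and vertical below 0.45 rad and angle between the x axis of hood and the y axis of rail, either way round below 0.35 rad and contact force between hood and the fingers below 0.1 N), for 0.2 s.
2. the pack's tongue is under the lip with the tail still tilted up (x of pack_nose in the frame of bay_lip above 0.001 m and z of pack_nose in the frame of bay_lip between -0.024 and -0.002 m and y of pack_nose in the frame of bay_lip between -0.012 and 0.012 m and angle between the z axis of pack and the z axis of bay, either way round above 0.05 rad), for 0.05 s.
At the end, for the whole second after the job is handed in: Hood at rest on the rail, ridge within 20 mm of the bar sideways, 60 mm of its middle along it, 0.35 rad of its direction, 0.45 rad of level. Pack at rest in the bay within 4 mm of the floor, level with it to 0.04 rad, tongue under the lip. Both released, bystanders unmoved (all of step 1 and x of pack in the frame of bay_floor between -0.007 and 0.007 m and y of pack in the frame of bay_floor between -0.008 and 0.008 m and z of pack in the frame of bay_floor between -0.003 and 0.004 m and x of pack_nose in the frame of bay_floor above 0.048 m and angle between the z axis of pack and the z axis of bay, either way round below 0.04 rad and contact force between pack and the fingers below 0.1 N and linear speed of pack below 0.01 m/s and linear speed of hood below 0.03 m/s); the robot touches nothing.
It fails at once if one of the other loose things on the table is moved more than 25 mm (distance of any of spray_can, core, red_tape, red_spool, blade_box, chalk, blue_spool, stapler from where it was at the start of the episode above 0.025 m).
It also fails if it takes over 64 s, if anything falls off the work surface, if the arm or the gripper's body presses on something with over 40 N, if the wrist force passes 120 N, or if a joint passes its speed limit or range.

## Working session

There is one attempt and no reset: what is moved stays moved. The work goes in short steps, Python scripts to look and compute and a tool call to move; the robot and the scene stay as the last step left them, time stands still between calls to the robot, and variables do not carry over. Pictures are saved under pics/ and viewed, at most 10 in all, crops included, and the job is handed in when it is done.

Besides the shell and the picture viewer there is one more tool, called after "Emit:" as name(argument=value, ...), one argument or row to a line, values as JSON. arm_command: Moves the arm, as the interface text tells. Shifts and turns lie within -1 to 1; 1 stands for 0.4 m of shift or 2 pi rad of turn. Its arguments: {"type":"object","properties":{"steps":{"type":"array","items":{"type":"object","properties":{"slide":{"type":"array","items":{"type":"number","minimum":-1,"maximum":1}},"yaw":{"type":"number","minimum":-1,"maximum":1}}}},"fingers":{"type":"number"}},"required":["steps"]}

```bash
ls; mkdir -p pics; python3 - <<'E'
from plant import *
import cv2,numpy as np
o=get_obs();print(o['time_s'],o['ee_pos'],o['orientation'],o['grip_width'])
for n in('scene','top'):
    im,d=get_image(n);cv2.imwrite(f'pics/{n}0.png',im[:,:,::-1]);np.savez(f'pics/{n}0.npz',im=im,d=d)
    c=calibration(n);print(n,c)
    for t in('hood','bay','pack','rail'):
        print(t,[(np.round(r['position']).tolist(),round(r['score'],2)) for r in look_for(t,n)][:4])
E
```

```text
pics
0.0 [0.20876203 0.58872052 0.23070212] [ 1.69596597e-01  9.85513379e-01 -5.90143861e-04 -1.60955739e-04] 0.08572297197753664
scene {'camera_matrix': array([[389.12457054,   0.        , 322.75408939],
       [  0.        , 389.12457054, 199.05711111],
       [  0.        ,   0.        ,   1.        ]]), 'distortion': array([-0.05527086,  0.        ,  0.        ,  0.        ,  0.        ]), 'xyz': array([-0.07858651, -0.65052265,  0.74610071]), 'orientation': array([ 0.81239147, -0.34557138,  0.17199725, -0.43705546])}
hood [([470.0, 260.0], 0.97), ([310.0, 238.0], 0.94)]
bay [([305.0, 251.0], 0.97)]
pack [([396.0, 303.0], 0.62)]
rail [([236.0, 198.0], 0.76), ([313.0, 238.0], 0.31), ([399.0, 308.0], 0.29)]
top {'camera_matrix': array([[388.55708567,   0.        , 313.28892519],
       [  0.        , 388.55708567, 201.90235539],
       [  0.        ,   0.        ,   1.        ]]), 'distortion': array([0.03132916, 0.        , 0.        , 0.        , 0.        ]), 'xyz': array([0.34974092, 0.01510885, 1.37579871]), 'orientation': array([ 0.71411215, -0.69495172,  0.06370256, -0.05502656])}
hood [([430.0, 166.0], 0.76), ([317.0, 225.0], 0.65)]
bay [([315.0, 210.0], 0.9)]
pack [([408.0, 232.0], 0.78)]
rail [([220.0, 222.0], 0.97)]
```

View pics/scene0.png

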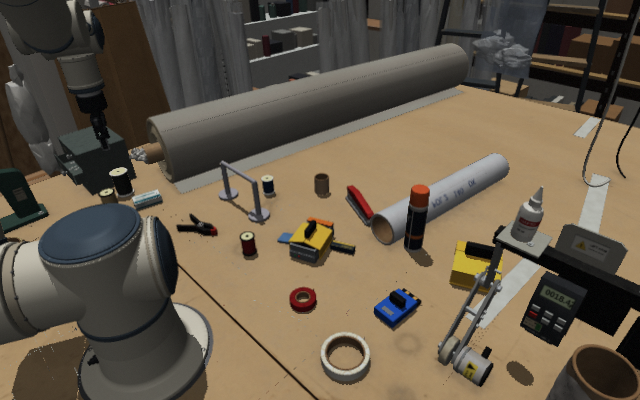

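View pics/top0.png

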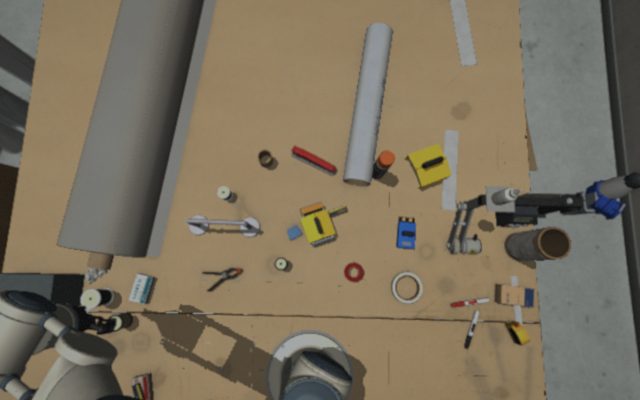

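The scene shows two yellow hoods. The small one is astride the bay at scene (311,240), top (319,226). The larger look-alike stands free on the table at scene (472,262), top (430,166). The only pack is blue with a black tongue, at top (407,233). The rail bar runs between its feet at top (198,226) and (252,228). The orange lip is at top (312,208). I choose the hood on the bay because it is the smaller one and sits over the lip.

```bash
cat > h.py <<'E'
import numpy as np,cv2
from scipy.spatial.transform import Rotation as R
from plant import *
def cloud(d,c):
    v,u=np.mgrid[0:400,0:640]
    p=cv2.undistortPoints(np.stack([u,v],-1).reshape(-1,1,2).astype(np.float64),c['camera_matrix'],c['distortion']).reshape(400,640,2)
    P=np.dstack([p*d[...,None],d])
    W=P@R.from_quat(c['orientation']).as_matrix().T+c['xyz']
    W[d==0]=np.nan
    return W
def rect(W,m):
    p=W[m&np.isfinite(W[...,0])]
    r=cv2.minAreaRect((p[:,:2]*1000).astype(np.float32))
    b=cv2.boxPoints(r); e=b[1]-b[0] if np.linalg.norm(b[1]-b[0])>np.linalg.norm(b[2]-b[1]) else b[2]-b[1]
    return len(p),np.round(r[0],1),np.round(r[1],1),'long axis deg',round(np.degrees(np.arctan2(e[1],e[0]))%180,1),'z pct',np.round(np.percentile(p[:,2]*1000,[2,50,98]),1)
def cols(im):
    hsv=cv2.cvtColor(im,cv2.COLOR_RGB2HSV);h,s,v=[hsv[...,i].astype(int) for i in range(3)]
    return dict(yellow=(h>20)&(h<33)&(s>180)&(v>60),blue=(h>105)&(h<122)&(s>170)&(v>60),orange=(h>5)&(h<17)&(s>190)&(v>80),dark=(v<60),white=(s<60)&(v>120))
def box(sh,u0,v0,u1,v1):
    m=np.zeros((400,640),bool);m[v0:v1,u0:u1]=1;return m
E
python3 - <<'E'
from h import *
for n,bx in(('top',dict(hood=(296,200,345,250),big=(405,140,455,190),pack=(392,212,422,252),rail=(185,212,265,240))),('scene',dict(hood=(285,215,340,270),pack=(370,280,425,330),rail=(215,155,275,225)))):
    z=np.load(f'pics/{n}0.npz');W=cloud(z['d'],calibration(n));C=cols(z['im'])
    B={k:box(0,*b) for k,b in bx.items()}
    print(n,'table z',np.nanmedian(W[280:300,300:340,2]))
    def pr(k,m):
        try: print(k,*rect(W,m))
        except Exception as e: print(k,e)
    pr('hoodY',B['hood']&C['yellow']);pr('hoodgrip',B['hood']&(W[...,2]>.085)&C['dark']);pr('lip',B['hood']&C['orange'])
    if 'big' in B: pr('bigY',B['big']&C['yellow'])
    pr('blue',B['pack']&C['blue']);pr('packgrip',B['pack']&(W[...,2]>.035)&C['dark']);pr('packall',B['pack']&(W[...,2]>.008))
    pr('railbar',B['rail']&(W[...,2]>.115))
E
```

```text
top table z -0.0008347246109454698
hoodY 146 [500.5 -36.8] [83.4 41.2] long axis deg 19.8 z pct [47.  54.8 63.5]
hoodgrip 22 [490.2 -16. ] [46.1  9.5] long axis deg 21.9 z pct [85.1 86.6 90.7]
lip index -1 is out of bounds for axis 0 with size 0
bigY 153 [ 716.6 -404.3] [112.4 109.7] long axis deg 22.5 z pct [16.6 56.  66.5]
blue 278 [ 473.5 -323.4] [56.  87.3] long axis deg 176.3 z pct [19.8 25.6 45. ]
packgrip 35 [ 475.5 -325.6] [35.9  9.5] long axis deg 83.1 z pct [41.4 49.1 56.4]
packall 551 [ 482.  -318.3] [116.   77.5] long axis deg 0.3 z pct [ 9.2 25.1 52.9]
railbar 281 [489.6 312.7] [197.3  16.3] long axis deg 89.1 z pct [126.7 134.9 140.7]
scene table z -9.82990837150588e-06
hoodY 474 [503.5 -13.7] [114.7  91.4] long axis deg 20.2 z pct [38.8 52.1 60.5]
hoodgrip 5 [493.  -17.2] [28.2  9. ] long axis deg 27.1 z pct [85.3 85.8 86.3]
lip 84 [554.    6.3] [20.7 77. ] long axis deg 110.3 z pct [50.7 53.6 55.6]
blue 500 [ 473.4 -326.6] [58.9 91.6] long axis deg 175.0 z pct [22.1 25.  29. ]
packgrip 141 [ 475.7 -326.8] [40.1 16.8] long axis deg 88.5 z pct [35.9 47.3 51.2]
packall 1017 [ 482.6 -328.3] [ 61.  112.4] long axis deg 174.5 z pct [ 9.3 24.8 49.8]
railbar 204 [488.6 311.2] [195.6  19.4] long axis deg 88.4 z pct [116.8 132.6 136.9]
```

Emit:
arm_command(
  steps=[
    {"slide": [-0.083,-0.085,0]},
    {"slide": [-0.083,-0.085,0]},
    {"slide": [-0.083,-0.085,0]},
    {"slide": [-0.083,-0.085,0]},
    {"slide": [-0.083,-0.085,0]},
    {"slide": [-0.083,-0.085,0]},
    {"slide": [-0.083,-0.085,0]},
    {"slide": [-0.083,-0.085,0]},
  ],
  fingers=50,
)

```text
invalid input
```

Emit:
arm_command(
  steps=[
    {"slide": [-0.083,-0.085,0]},
    {"slide": [-0.083,-0.085,0]},
    {"slide": [-0.083,-0.085,0]},
    {"slide": [-0.083,-0.085,0]},
    {"slide": [-0.083,-0.085,0]},
    {"yaw": -0.0222},
    {"yaw": -0.0222},
    {"yaw": -0.0222},
  ],
)

```text
invalid input
```

Emit:
arm_command(
  steps=[
    {"yaw": -0.0222},
    {"yaw": -0.0222},
    {},
    {},
    {},
    {},
    {},
    {},
  ],
)

```text
invalid input
```

```bash
cat >> h.py <<'E'
def go(x,y,z,psi):
    "needed shift (units, current tool axes) then yaw to reach TCP x,y,z (m), closing direction psi (deg)"
    o=get_obs();M=R.from_quat(o['orientation']).as_matrix()
    cur=np.degrees(np.arctan2(M[1,1],M[0,1]));dp=(psi-cur+90)%180-90
    d=(np.array([x,y,z])-o['ee_pos'])
    M2=R.from_euler('z',dp,degrees=True).as_matrix()@M
    print('t',o['time_s'],'tcp',np.round(o['ee_pos'],4),'psi',round(cur,1),'q6',round(o['q'][5],2),'w',round(o['grip_width'],4),'F',np.round(o['wrist_force'],1))
    print('slide now-axes',np.round(d@M/.4,4),'after-yaw axes',np.round(d@M2/.4,4),'dist',round(np.linalg.norm(d),3),'yaw',round(-dp/360,4))
E
python3 - <<'E'
from h import *
c=calibration('wrist');print(c['xyz'],R.from_quat(c['orientation']).as_matrix()[:,2])
im,d=get_image('wrist');cv2.imwrite('pics/w1.png',im[:,:,::-1]);np.savez('pics/w1.npz',im=im,d=d)
W=cloud(d,c);C=cols(im)
near=(abs(W[...,0]-.5)<.12)&(abs(W[...,1]+.015)<.1)&(W[...,2]<.15)
for k,m in dict(Y=C['yellow'],G=C['dark']&(W[...,2]>.07),L=C['orange']&(W[...,2]>.03)).items():
    try: print(k,*rect(W,m&near))
    except Exception as e: print(k,e)
go(.4905,-.0165,.15,110.5)
E
```

```text
[0.14500167 0.60990113 0.37317692] [ 0.25177458 -0.09011363 -0.96358139]
Y index -1 is out of bounds for axis 0 with size 0
G index -1 is out of bounds for axis 0 with size 0
L index -1 is out of bounds for axis 0 with size 0
t 0.55 tcp [0.2089 0.589  0.2313] psi 70.5 q6 -0.1 w 0.0854 F [-0.3  0.   0.6]
slide now-axes [-1.1695 -1.1915  0.2032] after-yaw axes [-0.1293 -1.6645  0.2032] dist 0.673 yaw -0.1112
```

View pics/w1.png

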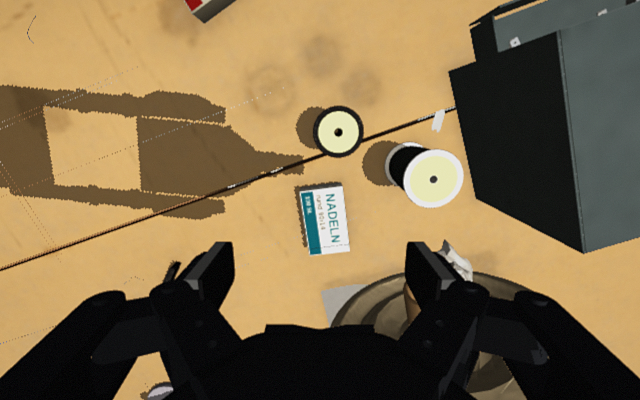

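The calls were refused and the arm has not moved. The wrist view still shows the starting spot, with the fingers at (210,275) and (430,275). I'll fill in every row fully.

Emit:
arm_command(
  steps=[
    {"slide": [-0.083,-0.085,0],"yaw": 0},
    {"slide": [-0.083,-0.085,0],"yaw": 0},
    {"slide": [-0.083,-0.085,0],"yaw": 0},
    {"slide": [-0.083,-0.085,0],"yaw": 0},
    {"slide": [-0.083,-0.085,0],"yaw": 0},
    {"slide": [-0.083,-0.085,0],"yaw": 0},
    {"slide": [-0.083,-0.085,0],"yaw": 0},
    {"slide": [-0.083,-0.085,0],"yaw": 0},
  ],
  fingers=50,
)

```text
time_s: 1.35
ee_pos: [0.3688, 0.2422, 0.2315]
orientation: [0.169, 0.986, 0.0, 0.0]
wrist_force: [0.9, 1.1, 0.3]
grip_width: 0.0502
grip_force: 0.0
```

Emit:
arm_command(
  steps=[
    {"slide": [-0.083,-0.085,0],"yaw": 0},
    {"slide": [-0.083,-0.085,0],"yaw": 0},
    {"slide": [-0.083,-0.085,0],"yaw": 0},
    {"slide": [-0.083,-0.085,0],"yaw": 0},
    {"slide": [-0.083,-0.085,0],"yaw": 0},
    {"slide": [0,0,0],"yaw": -0.0222},
    {"slide": [0,0,0],"yaw": -0.0222},
    {"slide": [0,0,0],"yaw": -0.0222},
  ],
)

```text
time_s: 2.15
ee_pos: [0.4681, 0.0277, 0.2313]
orientation: [-0.041, 0.999, 0.0, 0.0]
wrist_force: [0.1, -0.1, 0.4]
grip_width: 0.05
grip_force: 0.0
```

Emit:
arm_command(
  steps=[
    {"slide": [0,0,0],"yaw": -0.0222},
    {"slide": [0,0,0],"yaw": -0.0222},
    {"slide": [0,0,0],"yaw": 0},
    {"slide": [0,0,0],"yaw": 0},
    {"slide": [0,0,0],"yaw": 0},
    {"slide": [0,0,0],"yaw": 0},
    {"slide": [0,0,0],"yaw": 0},
    {"slide": [0,0,0],"yaw": 0},
  ],
)

```text
time_s: 2.95
ee_pos: [0.468, 0.0282, 0.2313]
orientation: [-0.177, 0.984, -0.0, 0.0]
wrist_force: [-0.6, 0.9, -0.3]
grip_width: 0.0503
grip_force: 0.0
```

```bash
cat > w.py <<'E'
from h import *
import sys
def wrist(tag):
    c=calibration('wrist');im,d=get_image('wrist');cv2.imwrite(f'pics/{tag}.png',im[:,:,::-1]);np.savez(f'pics/{tag}.npz',im=im,d=d)
    return im,cloud(d,c),cols(im)
def show(W,near,ms):
    for k,m in ms.items():
        try: print(k,*rect(W,m&near))
        except Exception as e: print(k,e)
E
python3 - <<'E'
from w import *
im,W,C=wrist('w2')
near=(abs(W[...,0]-.5)<.12)&(abs(W[...,1]+.015)<.1)&(W[...,2]<.12)
show(W,near,dict(Y=C['yellow'],G=C['dark']&(W[...,2]>.07),L=C['orange']&(W[...,2]>.03)))
go(.4905,-.0165,.15,110.5)
E
```

```text
Y 5837 [515.1 -46.2] [108.8 167.9] long axis deg 111.3 z pct [16.4 53.4 60.6]
G 756 [492.9 -16.6] [55.1 14. ] long axis deg 21.1 z pct [72.  84.4 86.1]
L 573 [554.2   6.5] [18.3 77.3] long axis deg 110.9 z pct [52.8 54.3 55.8]
t 3.0 tcp [0.4679 0.0282 0.2313] psi 110.4 q6 -1.99 w 0.0497 F [-0.6  0.1 -0.4]
slide now-axes [-0.0139 -0.1245  0.2032] after-yaw axes [-0.0137 -0.1245  0.2032] dist 0.095 yaw -0.0003
```

View pics/w2.png

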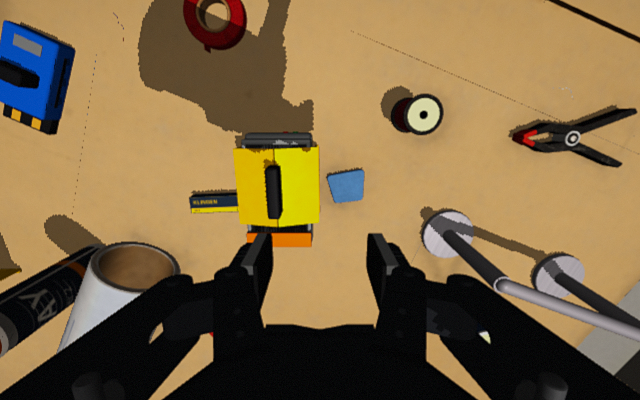

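The wrist view shows the small hood on the bay at (277,187) with its grip at (273,190). The orange lip is at (279,240), and the chalk and blade box stand clear beside it. The measured grip, 55 x 14 mm with its top at 85 mm, matches the description, so I'll descend.

Emit:
arm_command(
  steps=[
    {"slide": [-0.01,-0.063,0],"yaw": -0.002},
    {"slide": [-0.01,-0.063,0.03],"yaw": 0},
    {"slide": [0,0,0.08],"yaw": 0},
    {"slide": [0,0,0.08],"yaw": 0},
    {"slide": [0,0,0.08],"yaw": 0},
    {"slide": [0,0,0.07],"yaw": 0},
    {"slide": [0,0,0.05],"yaw": 0},
    {"slide": [0,0,0.026],"yaw": 0},
  ],
)

```text
time_s: 3.8
ee_pos: [0.4927, -0.016, 0.0634]
orientation: [-0.183, 0.983, 0.0, -0.001]
wrist_force: [-0.1, -0.8, 1.0]
grip_width: 0.0499
grip_force: 0.0
```

Emit:
arm_command(
  steps=[
    {"slide": [0,0,0],"yaw": 0},
    {"slide": [0,0,0],"yaw": 0},
    {"slide": [0,0,0],"yaw": 0},
    {"slide": [0,0,0],"yaw": 0},
    {"slide": [0,0,0],"yaw": 0},
    {"slide": [0,0,0],"yaw": 0},
    {"slide": [0,0,0],"yaw": 0},
    {"slide": [0,0,0],"yaw": 0},
  ],
  fingers=5,
)

```text
time_s: 4.6
ee_pos: [0.494, -0.0161, 0.0658]
orientation: [-0.184, 0.983, -0.0, 0.001]
wrist_force: [-0.7, 1.1, 10.3]
grip_width: 0.0128
grip_force: 61.4
```

Emit:
arm_command(
  steps=[
    {"slide": [0,0,-0.04],"yaw": 0},
    {"slide": [0,0,-0.08],"yaw": 0},
    {"slide": [0,0,-0.1],"yaw": 0},
    {"slide": [0,0,-0.1],"yaw": 0},
    {"slide": [0,0,-0.1],"yaw": 0},
    {"slide": [0,0,0],"yaw": 0},
    {"slide": [0,0,0],"yaw": 0},
    {"slide": [0,0,0],"yaw": 0},
  ],
)

```text
time_s: 5.4
ee_pos: [0.4926, -0.016, 0.232]
orientation: [-0.184, 0.983, 0.0, -0.001]
wrist_force: [0.0, 0.5, -1.9]
grip_width: 0.0126
grip_force: 60.0
```

Emit:
arm_command(
  steps=[
    {"slide": [-0.036,0.096,0],"yaw": 0},
    {"slide": [-0.036,0.096,0],"yaw": 0},
    {"slide": [-0.036,0.096,0],"yaw": 0},
    {"slide": [-0.036,0.096,0],"yaw": 0},
    {"slide": [-0.036,0.096,0],"yaw": 0},
    {"slide": [-0.036,0.096,0],"yaw": 0},
    {"slide": [-0.036,0.096,0],"yaw": 0},
    {"slide": [-0.036,0.096,0],"yaw": 0},
  ],
)

```text
time_s: 6.2
ee_pos: [0.4889, 0.3134, 0.2312]
orientation: [-0.184, 0.983, -0.0, -0.001]
wrist_force: [1.5, -0.5, -0.7]
grip_width: 0.0127
grip_force: 59.9
```

Emit:
arm_command(
  steps=[
    {"slide": [0,0,0],"yaw": -0.0209},
    {"slide": [0,0,0],"yaw": -0.0209},
    {"slide": [0,0,0],"yaw": -0.0209},
    {"slide": [0,0,0],"yaw": -0.0209},
    {"slide": [0,0,0],"yaw": -0.0209},
    {"slide": [0,0,0],"yaw": -0.0209},
    {"slide": [0,0,0],"yaw": -0.0209},
    {"slide": [0,0,0],"yaw": -0.0209},
  ],
)

```text
time_s: 7.0
ee_pos: [0.4892, 0.3117, 0.2311]
orientation: [-0.654, 0.757, 0.0, -0.001]
wrist_force: [-0.3, -0.2, -0.3]
grip_width: 0.0129
grip_force: 60.0
```

Emit:
arm_command(
  steps=[
    {"slide": [0,0,0],"yaw": -0.0209},
    {"slide": [0,0,0],"yaw": 0},
    {"slide": [0,0,0],"yaw": 0},
    {"slide": [0,0,0],"yaw": 0},
    {"slide": [0,0,0],"yaw": 0},
    {"slide": [0,0,0],"yaw": 0},
    {"slide": [0,0,0],"yaw": 0},
    {"slide": [0,0,0],"yaw": 0},
  ],
)

```text
time_s: 7.8
ee_pos: [0.4899, 0.312, 0.2329]
orientation: [-0.7, 0.714, -0.0, 0.0]
wrist_force: [0.1, -0.1, -1.6]
grip_width: 0.0126
grip_force: 59.9
```

```bash
python3 - <<'E'
from w import *
im,W,C=wrist('w3')
near=(abs(W[...,0]-.49)<.1)&(abs(W[...,1]-.312)<.12)
show(W,near,dict(Y=C['yellow'],bar=~C['yellow']&(W[...,2]>.115)&(W[...,2]<.145)&(abs(W[...,0]-.489)<.03)))
im,d=get_image('scene');cv2.imwrite('pics/s3.png',cv2.resize(im[100:280,140:400,::-1],None,fx=3,fy=3))
W=cloud(d,calibration('scene'));C=cols(im)
near=(abs(W[...,0]-.49)<.1)&(abs(W[...,1]-.312)<.12)
show(W,near,dict(Y=C['yellow'],bar=~C['yellow']&(W[...,2]>.115)&(W[...,2]<.145)&(abs(W[...,0]-.489)<.03)))
go(.489,.312,.144,178.8)
E
```

```text
Y 11616 [515.1 310.5] [ 90.6 147.5] long axis deg 178.8 z pct [214.7 219.8 227.8]
bar 1403 [488.5 246.4] [65.9 17. ] long axis deg 88.2 z pct [128.8 134.9 137.2]
Y 75 [485.2 306.3] [ 70.6 101.3] long axis deg 169.5 z pct [187.3 217.9 244.1]
bar 167 [488.8 311.2] [195.5  19.7] long axis deg 88.5 z pct [115.7 131.3 136.1]
t 7.9 tcp [0.4899 0.312  0.2329] psi 178.9 q6 -2.66 w 0.0124 F [-0.2  0.5 -1.5]
slide now-axes [1.000e-04 2.200e-03 2.223e-01] after-yaw axes [1.000e-04 2.200e-03 2.223e-01] dist 0.089 yaw 0.0002
```

View pics/s3.png

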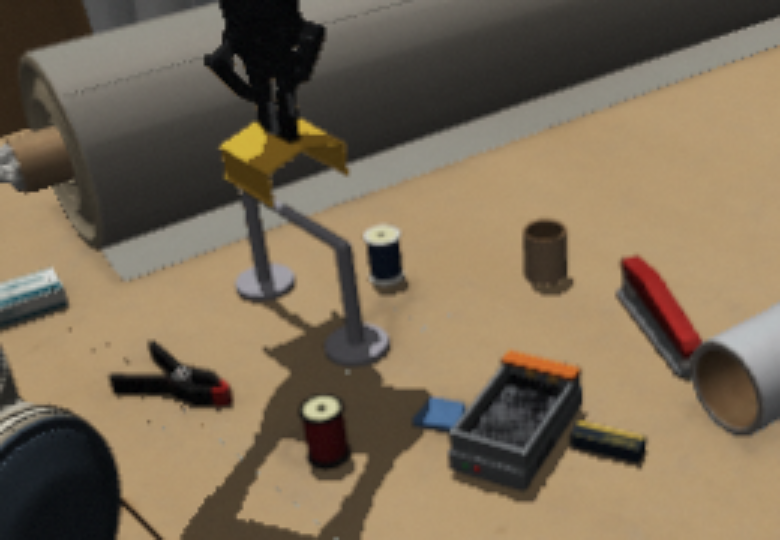

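The crop shows the hood held level above the rail, at (285,150), with the bar below it and the bay open. Now I'll lower it.

Emit:
arm_command(
  steps=[
    {"slide": [0,0.002,0.06],"yaw": 0},
    {"slide": [0,0,0.06],"yaw": 0},
    {"slide": [0,0,0.04],"yaw": 0},
    {"slide": [0,0,0.03],"yaw": 0},
    {"slide": [0,0,0.015],"yaw": 0},
    {"slide": [0,0,0.01],"yaw": 0},
    {"slide": [0,0,0],"yaw": 0},
    {"slide": [0,0,0],"yaw": 0},
  ],
)

```text
time_s: 8.7
ee_pos: [0.4894, 0.3122, 0.1474]
orientation: [-0.7, 0.714, -0.0, 0.0]
wrist_force: [0.8, -0.7, -0.9]
grip_width: 0.0128
grip_force: 59.9
```

Emit:
arm_command(
  steps=[
    {"slide": [0,0,0.005],"yaw": 0},
    {"slide": [0,0,0.004],"yaw": 0},
    {"slide": [0,0,0.004],"yaw": 0},
    {"slide": [0,0,0],"yaw": 0},
    {"slide": [0,0,0],"yaw": 0},
    {"slide": [0,0,0],"yaw": 0},
    {"slide": [0,0,0],"yaw": 0},
    {"slide": [0,0,0],"yaw": 0},
  ],
)

```text
time_s: 9.5
ee_pos: [0.4896, 0.3123, 0.1446]
orientation: [-0.7, 0.714, -0.001, 0.001]
wrist_force: [-11.6, -5.6, 44.5]
grip_width: 0.0127
grip_force: 66.2
```

Emit:
arm_command(
  steps=[
    {"slide": [0,0,-0.003],"yaw": 0},
    {"slide": [0,0,-0.002],"yaw": 0},
    {"slide": [0,0,0],"yaw": 0},
    {"slide": [0,0,0],"yaw": 0},
    {"slide": [0,0,0],"yaw": 0},
    {"slide": [0,0,0],"yaw": 0},
    {"slide": [0,0,0],"yaw": 0},
    {"slide": [0,0,0],"yaw": 0},
  ],
)

```text
time_s: 10.3
ee_pos: [0.4896, 0.3123, 0.1448]
orientation: [-0.7, 0.714, -0.0, 0.001]
wrist_force: [-2.4, -1.1, 13.1]
grip_width: 0.0127
grip_force: 62.1
```

Emit:
arm_command(
  steps=[
    {"slide": [0,0,0],"yaw": 0},
    {"slide": [0,0,0],"yaw": 0},
    {"slide": [0,0,0],"yaw": 0},
    {"slide": [0,0,0],"yaw": 0},
    {"slide": [0,0,0],"yaw": 0},
    {"slide": [0,0,0],"yaw": 0},
    {"slide": [0,0,0],"yaw": 0},
    {"slide": [0,0,0],"yaw": 0},
  ],
  fingers=40,
)

```text
time_s: 11.1
ee_pos: [0.4891, 0.312, 0.1437]
orientation: [-0.7, 0.714, 0.0, -0.0]
wrist_force: [-0.9, 0.6, 0.1]
grip_width: 0.04
grip_force: 0.0
```

Emit:
arm_command(
  steps=[
    {"slide": [0,0,-0.03],"yaw": 0},
    {"slide": [0,0,-0.06],"yaw": 0},
    {"slide": [0,0,-0.08],"yaw": 0},
    {"slide": [0,0,-0.08],"yaw": 0},
    {"slide": [0,0,0],"yaw": 0},
    {"slide": [0,0,0],"yaw": 0},
    {"slide": [0,0,0],"yaw": 0},
    {"slide": [0,0,0],"yaw": 0},
  ],
)

```text
time_s: 11.9
ee_pos: [0.4886, 0.3118, 0.2428]
orientation: [-0.7, 0.714, 0.0, -0.001]
wrist_force: [0.4, 0.0, -0.7]
grip_width: 0.0397
grip_force: 0.0
```

```bash
python3 - <<'E'
from w import *
im,W,C=wrist('w4')
near=(abs(W[...,0]-.49)<.1)&(abs(W[...,1]-.312)<.12)&(W[...,2]<.17)
show(W,near,dict(Y=C['yellow'],grip=C['dark']&(W[...,2]>.143)))
im,d=get_image('scene');W=cloud(d,calibration('scene'));C=cols(im)
for k,s in dict(posx=W[...,0]>.493,negx=W[...,0]<.485).items():
    show(W,s&(abs(W[...,0]-.49)<.1)&(abs(W[...,1]-.312)<.12),{k:C['yellow']})
# bay refined
near=(abs(W[...,0]-.5)<.1)&(abs(W[...,1]+.015)<.08)&(W[...,2]<.12)&(W[...,2]>.04)
show(W,near,dict(L=C['orange'],walls=~C['orange']))
cv2.imwrite('pics/s4.png',cv2.resize(im[100:280,140:400,::-1],None,fx=3,fy=3))
go(.4757,-.3265,.2,85.3)
E
```

```text
Y 7744 [490.5 341.4] [150.7 143.8] long axis deg 88.8 z pct [126.4 132.5 138.6]
grip 1091 [489.3 310.4] [55.3 13.1] long axis deg 89.2 z pct [152.2 163.1 164.7]
posx 48 [515.6 308. ] [78.3 34.2] long axis deg 84.5 z pct [101.  129.8 136.2]
negx 70 [461.6 313.3] [85.8 42.8] long axis deg 87.5 z pct [111.  129.  139.5]
L 92 [553.6   6.9] [20.  74.9] long axis deg 112.7 z pct [50.6 53.3 55.8]
walls 247 [500. -12.] [130.  80.] long axis deg 20.3 z pct [40.2 45.5 53.4]
t 12.0 tcp [0.4888 0.3119 0.2429] psi 178.9 q6 -2.66 w 0.0401 F [-0.5  0.4  0.6]
slide now-axes [1.5962e+00 9.0000e-04 1.0830e-01] after-yaw axes [0.0982 1.5931 0.1095] dist 0.64 yaw -0.2401
```

View pics/s4.png

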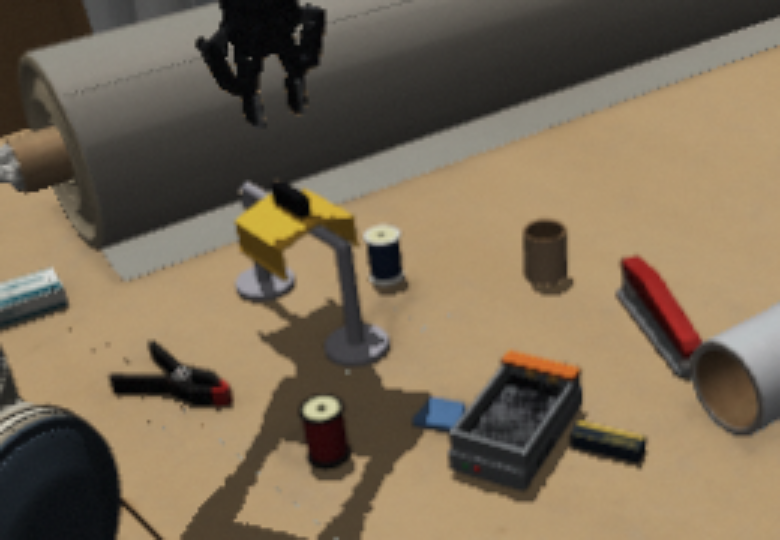

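The hood sits astride the bar at crop (295,220), level and centred: grip centre (489,310), top 164 mm. Next, the pack.

Emit:
arm_command(
  steps=[
    {"slide": [0.12,0,0],"yaw": 0},
    {"slide": [0.12,0,0],"yaw": 0},
    {"slide": [0.12,0,0],"yaw": 0},
    {"slide": [0.12,0,0],"yaw": 0},
    {"slide": [0.12,0,0],"yaw": 0},
    {"slide": [0.12,0,0],"yaw": 0},
    {"slide": [0.12,0,0],"yaw": 0},
    {"slide": [0.12,0,0],"yaw": 0},
  ],
  fingers=65,
)

```text
time_s: 12.8
ee_pos: [0.4776, -0.0111, 0.2427]
orientation: [-0.668, 0.743, -0.034, -0.031]
wrist_force: [0.2, 0.4, 0.6]
grip_width: 0.065
grip_force: 0.0
```

Emit:
arm_command(
  steps=[
    {"slide": [0.12,0,0],"yaw": 0},
    {"slide": [0.12,0,0],"yaw": 0},
    {"slide": [0.12,0,0],"yaw": 0},
    {"slide": [0.12,0,0],"yaw": 0},
    {"slide": [0.12,0,0],"yaw": 0},
    {"slide": [0,0,0],"yaw": 0.0232},
    {"slide": [0,0,0],"yaw": 0.0232},
    {"slide": [0,0,0],"yaw": 0.0232},
  ],
)

```text
time_s: 13.6
ee_pos: [0.4527, -0.1481, 0.2526]
orientation: [-0.428, 0.896, -0.103, -0.059]
wrist_force: [0.4, -0.4, 0.1]
grip_width: 0.0651
grip_force: 0.0
```

Emit:
arm_command(
  steps=[
    {"slide": [0,0,0],"yaw": 0.0232},
    {"slide": [0,0,0],"yaw": 0.0232},
    {"slide": [0,0,0],"yaw": 0.0232},
    {"slide": [0,0,0],"yaw": 0.0232},
    {"slide": [0,0,0],"yaw": 0.0232},
    {"slide": [0,0,0],"yaw": 0.0232},
    {"slide": [0,0,0],"yaw": 0.0232},
    {"slide": [0,0,0],"yaw": 0.0232},
  ],
)

```text
time_s: 14.4
ee_pos: [0.4528, -0.1479, 0.2525]
orientation: [0.136, 0.984, -0.118, 0.007]
wrist_force: [-0.1, -0.1, -0.3]
grip_width: 0.0652
grip_force: 0.0
```

Emit:
arm_command(
  steps=[
    {"slide": [0,0,0],"yaw": 0.005},
    {"slide": [0,0,0],"yaw": 0},
    {"slide": [0,0,0],"yaw": 0},
    {"slide": [0,0,0],"yaw": 0},
    {"slide": [0,0,0],"yaw": 0},
    {"slide": [0,0,0],"yaw": 0},
    {"slide": [0,0,0],"yaw": 0},
    {"slide": [0,0,0],"yaw": 0},
  ],
)

```text
time_s: 15.2
ee_pos: [0.453, -0.1479, 0.2529]
orientation: [0.149, 0.982, -0.118, 0.009]
wrist_force: [-0.9, 0.3, 0.3]
grip_width: 0.0649
grip_force: 0.0
```

```bash
python3 - <<'E'
from w import *
im,W,C=wrist('w5')
near=(abs(W[...,0]-.482)<.09)&(abs(W[...,1]+.327)<.07)&(W[...,2]<.07)
show(W,near,dict(blue=C['blue'],all=W[...,2]>.006,grip=W[...,2]>.035))
go(.4757,-.3265,.2,85.3)
E
```

```text
blue 1781 [ 476.2 -326.7] [60.1 95.9] long axis deg 175.1 z pct [10.5 25.2 27.6]
all 2725 [ 483.1 -327.1] [ 60.6 110.1] long axis deg 174.9 z pct [ 8.1 25.3 49.8]
grip 365 [ 476.7 -326.7] [40.3 16.4] long axis deg 85.3 z pct [35.8 48.8 50.6]
t 15.25 tcp [ 0.453  -0.1479  0.2529] psi 72.4 q6 -1.45 w 0.0652 F [ 0.3 -0.6 -0.5]
slide now-axes [-0.1765 -0.3673  0.2324] after-yaw axes [-0.0805 -0.3983  0.2344] dist 0.188 yaw -0.0358
```

View pics/w5.png

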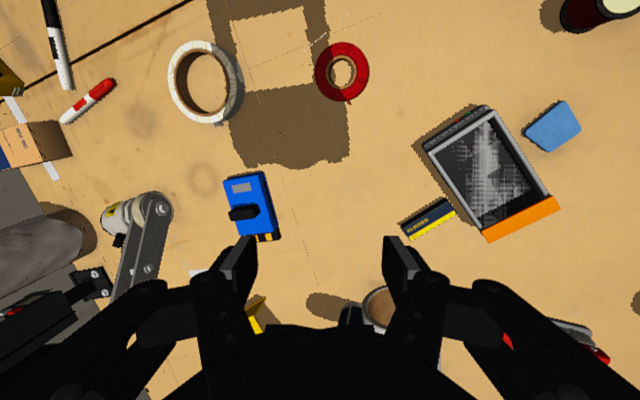

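The wrist view shows the pack at (247,205) with its grip at (243,213). Joint 6 ran into its limit on the way, so the tool now leans about 13° towards -y. The pack measures well: grip centre (476.7,-326.7), axis 175°. I'll first take the lean out by turning joint 6 round and working it against its other limit.

Emit:
arm_command(
  steps=[
    {"slide": [0,0,0],"yaw": 0.0236},
    {"slide": [0,0,0],"yaw": 0.0236},
    {"slide": [0,0,0],"yaw": 0.0236},
    {"slide": [0,0,0],"yaw": 0.0236},
    {"slide": [0,0,0],"yaw": 0.0236},
    {"slide": [0,0,0],"yaw": 0.0236},
    {"slide": [0,0,0],"yaw": 0.0236},
    {"slide": [0,0,0],"yaw": 0.0236},
  ],
)

```text
time_s: 16.05
ee_pos: [0.4529, -0.1479, 0.2529]
orientation: [0.674, 0.729, -0.092, 0.074]
wrist_force: [-0.3, -0.2, -0.4]
grip_width: 0.065
grip_force: 0.0
```

Emit:
arm_command(
  steps=[
    {"slide": [0,0,0],"yaw": 0.0236},
    {"slide": [0,0,0],"yaw": 0.0236},
    {"slide": [0,0,0],"yaw": 0.0236},
    {"slide": [0,0,0],"yaw": 0.0236},
    {"slide": [0,0,0],"yaw": 0.0236},
    {"slide": [0,0,0],"yaw": 0.0236},
    {"slide": [0,0,0],"yaw": 0.0236},
    {"slide": [0,0,0],"yaw": 0.0236},
  ],
)

```text
time_s: 16.85
ee_pos: [0.453, -0.1479, 0.2529]
orientation: [0.967, 0.228, -0.035, 0.113]
wrist_force: [0.0, 1.4, 0.6]
grip_width: 0.0655
grip_force: 0.0
```

Emit:
arm_command(
  steps=[
    {"slide": [0,0,0],"yaw": 0.0236},
    {"slide": [0,0,0],"yaw": 0.0236},
    {"slide": [0,0,0],"yaw": 0.0236},
    {"slide": [0,0,0],"yaw": 0.0236},
    {"slide": [0,0,0],"yaw": 0.0236},
    {"slide": [0,0,0],"yaw": 0.0236},
    {"slide": [0,0,0],"yaw": 0.0236},
    {"slide": [0,0,0],"yaw": 0.0236},
  ],
)

```text
time_s: 17.65
ee_pos: [0.453, -0.1479, 0.2529]
orientation: [0.929, -0.352, 0.034, 0.113]
wrist_force: [0.3, -0.6, -0.2]
grip_width: 0.065
grip_force: 0.0
```

```bash
cat >> h.py <<'E'
def lean():
    o=get_obs();M=R.from_quat(o['orientation']).as_matrix();u=-M[:,2]
    print('up-axis lean deg',round(np.degrees(np.arccos(u[2])),2),'azimuth',round(np.degrees(np.arctan2(u[1],u[0])),1),'xy',np.round(u[:2],3),'q',np.round(o['q'],3))
    print('tool x',np.round(M[:,0],3),'tool y',np.round(M[:,1],3))
E
python3 -c "
from h import *
lean();go(.45,-.02,.26,0)"
```

```text
up-axis lean deg 13.6 azimuth 85.9 xy [0.017 0.235] q [-0.279  0.253  1.709 -0.256  1.142  2.118]
tool x [ 0.751 -0.645  0.143] tool y [-0.661 -0.727  0.187]
t 17.65 tcp [ 0.453  -0.1479  0.2529] psi -132.3 q6 2.12 w 0.065 F [ 0.3 -0.6 -0.2]
slide now-axes [-0.2094 -0.2244 -0.0921] after-yaw axes [-0.3141  0.0106 -0.0623] dist 0.128 yaw 0.1326
```

Emit:
arm_command(
  steps=[
    {"slide": [0,0,0],"yaw": 0.0236},
    {"slide": [0,0,0],"yaw": 0.0236},
    {"slide": [0,0,0],"yaw": 0.0236},
    {"slide": [0,0,0],"yaw": 0.0236},
    {"slide": [0,0,0],"yaw": 0.0236},
    {"slide": [0,0,0],"yaw": 0.0236},
    {"slide": [0,0,0],"yaw": 0.0236},
    {"slide": [0,0,0],"yaw": 0.0236},
  ],
)

```text
time_s: 18.45
ee_pos: [0.4411, -0.1845, 0.263]
orientation: [-0.6, 0.795, -0.072, -0.053]
wrist_force: [-0.0, -0.5, -0.0]
grip_width: 0.065
grip_force: 0.0
```

```bash
python3 -c "
from h import *
lean();go(.46,-.05,.25,0)"
```

```text
up-axis lean deg 10.23 azimuth 90.8 xy [-0.003  0.178] q [-0.407  0.228  1.7   -0.179  1.145  3.08 ]
tool x [-0.274 -0.947  0.17 ] tool y [-0.962  0.269 -0.051]
t 18.45 tcp [ 0.4411 -0.1845  0.263 ] psi 164.4 q6 3.08 w 0.065 F [-0.  -0.5 -0. ]
slide now-axes [-0.3368  0.0465 -0.0276] after-yaw axes [-0.3373 -0.0456 -0.0229] dist 0.136 yaw -0.0434
```

Emit:
arm_command(
  steps=[
    {"slide": [0,0,0],"yaw": 0.0236},
    {"slide": [0,0,0],"yaw": 0.0236},
    {"slide": [0,0,0],"yaw": 0.0236},
    {"slide": [0,0,0],"yaw": 0.0236},
    {"slide": [0,0,0],"yaw": 0},
    {"slide": [0,0,0],"yaw": 0},
    {"slide": [0,0,0],"yaw": 0},
    {"slide": [0,0,0],"yaw": 0},
  ],
)

```text
time_s: 19.25
ee_pos: [0.3776, -0.2728, 0.2697]
orientation: [-0.407, 0.912, -0.043, 0.034]
wrist_force: [-1.4, 0.5, 0.7]
grip_width: 0.0647
grip_force: 0.0
```

```bash
python3 -c "
from h import *
lean();go(.46,-.05,.25,0)"
```

```text
up-axis lean deg 6.33 azimuth 152.3 xy [-0.098  0.051] q [-0.777  0.174  1.743  0.036  1.119  3.082]
tool x [-0.666 -0.745 -0.027] tool y [-0.739  0.665 -0.107]
t 19.25 tcp [ 0.3776 -0.2728  0.2697] psi 138.0 q6 3.08 w 0.0647 F [-1.4  0.5  0.7]
slide now-axes [-0.5511  0.2234  0.0406] after-yaw axes [-0.5549 -0.1997  0.0862] dist 0.238 yaw -0.1166
```

Emit:
arm_command(
  steps=[
    {"slide": [0,0,0],"yaw": -0.0236},
    {"slide": [0,0,0],"yaw": -0.0236},
    {"slide": [-0.1,0.008,0],"yaw": 0},
    {"slide": [-0.1,0.008,0],"yaw": 0},
    {"slide": [-0.1,0.008,0],"yaw": 0},
    {"slide": [-0.1,0.008,0],"yaw": 0},
    {"slide": [-0.1,0.008,0],"yaw": 0},
    {"slide": [-0.1,0.008,0],"yaw": 0},
  ],
)

```text
time_s: 20.05
ee_pos: [0.4365, -0.0932, 0.2657]
orientation: [-0.563, 0.823, -0.029, 0.061]
wrist_force: [0.0, 0.2, 0.1]
grip_width: 0.0651
grip_force: 0.0
```

```bash
python3 -c "
from h import *
lean();go(.46,-.05,.25,0)"
```

```text
up-axis lean deg 7.71 azimuth -171.3 xy [-0.133 -0.02 ] q [-0.397  0.143  1.8    0.079  1.086  3.082]
tool x [-0.358 -0.931 -0.067] tool y [-0.924  0.363 -0.116]
t 20.05 tcp [ 0.4365 -0.0932  0.2657] psi 158.5 q6 3.08 w 0.0651 F [0.  0.2 0.1]
slide now-axes [-0.119  -0.0105  0.0488] after-yaw axes [-0.1047 -0.0537  0.0529] dist 0.052 yaw -0.0596
```

The lean is now about 7.7° in the radial direction and only 1.8° along either closing direction I need, which is good enough for a grasp across the grip's length. I'll turn back and go to the pack.

Emit:
arm_command(
  steps=[
    {"slide": [0,0,0],"yaw": -0.0228},
    {"slide": [0,0,0],"yaw": -0.0228},
    {"slide": [0,0,0],"yaw": -0.0228},
    {"slide": [0,0,0],"yaw": -0.0228},
    {"slide": [0,0,0],"yaw": -0.0228},
    {"slide": [0,0,0],"yaw": -0.0228},
    {"slide": [0,0,0],"yaw": -0.0228},
    {"slide": [0,0,0],"yaw": -0.0228},
  ],
)

```text
time_s: 20.85
ee_pos: [0.4363, -0.0944, 0.2657]
orientation: [0.921, -0.384, 0.057, -0.034]
wrist_force: [0.2, -0.8, -0.7]
grip_width: 0.0656
grip_force: 0.0
```

Emit:
arm_command(
  steps=[
    {"slide": [0,0,0],"yaw": -0.0228},
    {"slide": [0,0,0],"yaw": -0.0228},
    {"slide": [0,0,0],"yaw": -0.0228},
    {"slide": [0,0,0],"yaw": -0.0228},
    {"slide": [0,0,0],"yaw": -0.0228},
    {"slide": [0,0,0],"yaw": 0},
    {"slide": [0,0,0],"yaw": 0},
    {"slide": [0,0,0],"yaw": 0},
  ],
)

```text
time_s: 21.65
ee_pos: [0.4361, -0.095, 0.2657]
orientation: [0.997, -0.043, 0.066, -0.012]
wrist_force: [1.3, 0.5, 1.0]
grip_width: 0.0651
grip_force: 0.0
```

```bash
python3 -c "
from h import *
lean();go(.466,-.33,.1,85.1);go(.48,-.326,.025,85.1)"
```

```text
up-axis lean deg 7.68 azimuth -171.8 xy [-0.132 -0.019] q [-0.401  0.143  1.8    0.078  1.086  1.223]
tool x [ 0.988 -0.087  0.13 ] tool y [-0.084 -0.996 -0.03 ]
t 21.65 tcp [ 0.4361 -0.095   0.2657] psi -94.8 q6 1.22 w 0.0651 F [1.3 0.5 1. ]
slide now-axes [0.0708 0.5915 0.4093] after-yaw axes [0.0719 0.5913 0.4094] dist 0.289 yaw 0.0003
t 21.65 tcp [ 0.4361 -0.095   0.2657] psi -94.8 q6 1.22 w 0.0651 F [1.3 0.5 1. ]
slide now-axes [0.0801 0.5843 0.5999] after-yaw axes [0.0811 0.584  0.6001] dist 0.337 yaw 0.0003
```

Emit:
arm_command(
  steps=[
    {"slide": [0.012,0.0985,0.03],"yaw": 0},
    {"slide": [0.012,0.0985,0.03],"yaw": 0},
    {"slide": [0.012,0.0985,0.03],"yaw": 0},
    {"slide": [0.012,0.0985,0.03],"yaw": 0},
    {"slide": [0.012,0.0985,0.03],"yaw": 0},
    {"slide": [0.012,0.0985,0.03],"yaw": 0},
    {"slide": [0,0,0.1],"yaw": 0},
    {"slide": [0,0,0.1],"yaw": 0},
  ],
)

```text
time_s: 22.45
ee_pos: [0.4659, -0.332, 0.1109]
orientation: [0.997, -0.043, 0.067, -0.011]
wrist_force: [0.5, 0.7, -0.5]
grip_width: 0.0651
grip_force: 0.0
```

```bash
python3 -c "
from w import *
im,W,C=wrist('w6')
near=(abs(W[...,0]-.482)<.09)&(abs(W[...,1]+.327)<.07)&(W[...,2]<.07)
show(W,near,dict(blue=C['blue'],grip=(W[...,2]>.035)&C['dark']))
lean();go(.48,-.326,.025,85.1)"
```

```text
blue 5604 [ 474.2 -327.7] [58.9 88.7] long axis deg 175.3 z pct [23.6 25.2 26.9]
grip 1119 [ 478.1 -328. ] [38.7 16.7] long axis deg 85.6 z pct [41.9 48.9 50.4]
up-axis lean deg 7.46 azimuth -169.7 xy [-0.128 -0.023] q [-0.785  0.541  1.698  0.145  0.833  0.778]
tool x [ 0.988 -0.088  0.125] tool y [-0.084 -0.996 -0.034]
t 22.5 tcp [ 0.4641 -0.329   0.1049] psi -94.8 q6 0.78 w 0.0652 F [-3.1  3.5 -8.6]
slide now-axes [ 0.0136 -0.0041  0.2032] after-yaw axes [ 0.0136 -0.0041  0.2032] dist 0.081 yaw 0.0002
```

Emit:
arm_command(
  steps=[
    {"slide": [0.014,-0.003,0.03],"yaw": 0},
    {"slide": [0,0,0.05],"yaw": 0},
    {"slide": [0,0,0.05],"yaw": 0},
    {"slide": [0,0,0.04],"yaw": 0},
    {"slide": [0,0,0.02],"yaw": 0},
    {"slide": [0,0,0.01],"yaw": 0},
    {"slide": [0,0,0],"yaw": 0},
    {"slide": [0,0,0],"yaw": 0},
  ],
)

```text
time_s: 23.3
ee_pos: [0.4821, -0.3284, 0.0342]
orientation: [0.997, -0.041, 0.066, -0.012]
wrist_force: [0.5, -0.5, 0.6]
grip_width: 0.0652
grip_force: 0.0
```

Emit:
arm_command(
  steps=[
    {"slide": [0,0,0],"yaw": 0},
    {"slide": [0,0,0],"yaw": 0},
    {"slide": [0,0,0],"yaw": 0},
    {"slide": [0,0,0],"yaw": 0},
    {"slide": [0,0,0],"yaw": 0},
    {"slide": [0,0,0],"yaw": 0},
    {"slide": [0,0,0],"yaw": 0},
    {"slide": [0,0,0],"yaw": 0},
  ],
  fingers=20,
)

```text
time_s: 24.1
ee_pos: [0.4818, -0.3282, 0.0341]
orientation: [0.997, -0.041, 0.066, -0.012]
wrist_force: [-3.8, 2.2, 12.4]
grip_width: 0.0386
grip_force: 59.4
```

```bash
python3 -c "
from w import *
lean();go(.51,-.013,.165,111)"
```

```text
up-axis lean deg 7.72 azimuth -172.1 xy [-0.133 -0.019] q [-0.761  0.665  1.718  0.168  0.682  0.766]
tool x [ 0.988 -0.084  0.131] tool y [-0.081 -0.996 -0.03 ]
t 24.1 tcp [ 0.4818 -0.3282  0.0341] psi -94.6 q6 0.77 w 0.0386 F [-3.8  2.2 12.4]
slide now-axes [ 0.0461 -0.8005 -0.3002] after-yaw axes [ 0.3853 -0.7198 -0.2578] dist 0.342 yaw -0.0712
```

Emit:
arm_command(
  steps=[
    {"slide": [0.003,-0.001,-0.02],"yaw": 0},
    {"slide": [0.006,-0.001,-0.045],"yaw": 0},
    {"slide": [0.006,-0.001,-0.045],"yaw": 0},
    {"slide": [0.006,-0.001,-0.045],"yaw": 0},
    {"slide": [0.006,-0.002,-0.045],"yaw": 0},
    {"slide": [0.006,-0.002,-0.045],"yaw": 0},
    {"slide": [0.006,-0.002,-0.045],"yaw": 0},
    {"slide": [0,0,0],"yaw": 0},
  ],
)

```text
time_s: 24.9
ee_pos: [0.4828, -0.3283, 0.1527]
orientation: [0.997, -0.041, 0.067, -0.011]
wrist_force: [0.3, -0.3, -4.0]
grip_width: 0.0382
grip_force: 61.9
```

```bash
cat > pk.py <<'E'
from h import *
def pack(c0,reach=.085,zmin=-9):
    "pitch and pose of the blue top plane from the scene/top cameras near c0 (world)"
    for n in('scene','top'):
        im,d=get_image(n);W=cloud(d,calibration(n));C=cols(im)
        m=C['blue']&(np.linalg.norm(W-np.array(c0),axis=2)<reach)
        P=W[m]
        if len(P)<30: print(n,'few',len(P));continue
        for _ in range(4):
            A=np.c_[P[:,:2],np.ones(len(P))];s=np.linalg.lstsq(A,P[:,2],rcond=None)[0];r=P[:,2]-A@s
            P=P[abs(r)<max(.003,np.std(r)*1.2)]
        nn=np.array([-s[0],-s[1],1]);nn/=np.linalg.norm(nn)
        r=cv2.minAreaRect((P[:,:2]*1000).astype(np.float32))
        print(n,len(P),'normal',np.round(nn,3),'centre',np.round(r[0],1),'size',np.round(r[1],1),'ang',round(r[2],1),'z at centre',round(float(np.dot(s,[r[0][0]/1000,r[0][1]/1000,1])),4))
E
python3 -c "
from pk import *
o=get_obs();e=o['ee_pos'];pack((e[0],e[1],e[2]-.01));lean();go(.505,-.013,.165,110.9)"
```

```text
scene 412 normal [-0.007 -0.013  1.   ] centre [ 473.2 -330. ] size [57.  89.6] ang 85.5 z at centre 0.1439
top 98 normal [-0.011  0.03   1.   ] centre [ 473.9 -320.6] size [44.2 86.5] ang 84.5 z at centre 0.1424
up-axis lean deg 7.69 azimuth -171.9 xy [-0.132 -0.019] q [-0.76   0.489  1.63   0.13   0.943  0.821]
tool x [ 0.988 -0.084  0.13 ] tool y [-0.081 -0.996 -0.03 ]
t 25.0 tcp [ 0.4819 -0.3275  0.1503] psi -94.6 q6 0.82 w 0.0383 F [-0.   1.4 -4.6]
slide now-axes [-0.0043 -0.7892 -0.0141] after-yaw axes [ 0.3336 -0.7148  0.0281] dist 0.316 yaw -0.071
```

Emit:
arm_command(
  steps=[
    {"slide": [-0.005,-0.097,0.002],"yaw": 0},
    {"slide": [-0.005,-0.097,0.002],"yaw": 0},
    {"slide": [-0.005,-0.097,0.002],"yaw": 0},
    {"slide": [-0.005,-0.097,0.002],"yaw": 0},
    {"slide": [-0.005,-0.097,0.002],"yaw": 0},
    {"slide": [-0.005,-0.097,0.002],"yaw": 0},
    {"slide": [-0.006,-0.097,0.002],"yaw": 0},
    {"slide": [-0.006,-0.097,0.002],"yaw": 0},
  ],
)

```text
time_s: 25.8
ee_pos: [0.4906, -0.0153, 0.1501]
orientation: [0.997, -0.042, 0.065, -0.012]
wrist_force: [-0.2, 0.3, -3.5]
grip_width: 0.0379
grip_force: 62.1
```

Emit:
arm_command(
  steps=[
    {"slide": [0,0,0],"yaw": -0.0178},
    {"slide": [0,0,0],"yaw": -0.0178},
    {"slide": [0,0,0],"yaw": -0.0178},
    {"slide": [0,0,0],"yaw": -0.0178},
    {"slide": [0,0,0],"yaw": 0},
    {"slide": [0,0,0],"yaw": 0},
    {"slide": [0,0,0],"yaw": 0},
    {"slide": [0,0,0],"yaw": 0},
  ],
)

```text
time_s: 26.6
ee_pos: [0.4913, -0.0169, 0.1509]
orientation: [0.981, 0.18, 0.067, 0.003]
wrist_force: [-0.4, -0.5, -4.4]
grip_width: 0.0382
grip_force: 62.5
```

```bash
python3 -c "
from pk import *
o=get_obs();e=o['ee_pos'];pack((e[0],e[1],e[2]-.01));lean();go(.491,-.017,.15,110.9)
im,d=get_image('scene');W=cloud(d,calibration('scene'));C=cols(im)
n=(abs(W[...,0]-.5)<.1)&(abs(W[...,1]+.015)<.08)&(W[...,2]<.07)
print(*rect(W,n&C['orange']))
im,d=get_image('top');W=cloud(d,calibration('top'));C=cols(im)
n=(abs(W[...,0]-.5)<.1)&(abs(W[...,1]+.015)<.08)&(W[...,2]<.07)&(W[...,2]>.035)
print(*rect(W,n&C['orange']))
"
```

```text
scene 207 normal [-0.013  0.057  0.998] centre [481.2 -23.5] size [88.4 55.9] ang 20.3 z at centre 0.141
top few 0
up-axis lean deg 7.68 azimuth -171.8 xy [-0.132 -0.019] q [-0.185  0.367  1.87   0.061  0.779  0.981]
tool x [0.926 0.354 0.13 ] tool y [ 0.354 -0.935  0.029]
t 26.7 tcp [ 0.4914 -0.0169  0.151 ] psi -69.3 q6 0.98 w 0.0383 F [-0.7  0.1 -3.5]
slide now-axes [-0.0014 -0.0002  0.0024] after-yaw axes [-0.0014 -0.0002  0.0024] dist 0.001 yaw -0.0005
51 [558.2  -8.8] [20.2 40.5] long axis deg 106.4 z pct [50.7 53.  55.7]Traceback (most recent call last):
  File "<string>", line 9, in <module>
    print(*rect(W,n&C['orange']))
           ~~~~^^^^^^^^^^^^^^^^^
  File "h.py", line 15, in rect
    return len(p),np.round(r[0],1),np.round(r[1],1),'long axis deg',round(np.degrees(np.arctan2(e[1],e[0]))%180,1),'z pct',np.round(np.percentile(p[:,2]*1000,[2,50,98]),1)
                                                                                                                                    ~~~~~~~~~~~~~^^^^^^^^^^^^^^^^^^^^^^^
    return _quantile_unchecked(
        a, q, axis, out, overwrite_input, method, keepdims, weights)
    return _ureduce(a,
                    func=_quantile_ureduce_func,
    ...<5 lines>...
                    overwrite_input=overwrite_input,
                    method=method)
    r = func(a, **kwargs)
    result = _quantile(arr,
                       quantiles=q,
    ...<2 lines>...
                       out=out,
                       weights=wgt)
    slices_having_nans = np.isnan(arr[-1, ...])
                                  ~~~^^^^^^^^^
IndexError: index -1 is out of bounds for axis 0 with size 0
```

Emit:
arm_command(
  steps=[
    {"slide": [-0.004,-0.005,0.03],"yaw": 0},
    {"slide": [-0.005,-0.001,0.04],"yaw": 0},
    {"slide": [-0.005,-0.001,0.04],"yaw": 0},
    {"slide": [-0.004,-0.001,0.03],"yaw": 0},
    {"slide": [-0.003,0,0.02],"yaw": 0},
    {"slide": [0,0,0],"yaw": 0},
    {"slide": [0,0,0],"yaw": 0},
    {"slide": [0,0,0],"yaw": 0},
  ],
)

```text
time_s: 27.6
ee_pos: [0.4914, -0.0157, 0.0871]
orientation: [0.981, 0.181, 0.067, 0.003]
wrist_force: [-0.0, 0.2, -3.5]
grip_width: 0.0384
grip_force: 62.4
```

```bash
python3 -c "
from w import *
from pk import *
go(.4914,-.0155,.086,110.9)
o=get_obs();e=o['ee_pos'];pack((e[0],e[1],e[2]-.01))
im,d=get_image('scene');a=cv2.resize(im[190:290,260:360,::-1],None,fx=4,fy=4)
im,W,C=wrist('w7');b=cv2.resize(im[60:310,170:420,::-1],(400,400))
cv2.imwrite('pics/c7.png',np.hstack([a,b]))
"
```

```text
t 27.6 tcp [ 0.4914 -0.0157  0.0871] psi -69.2 q6 0.96 w 0.0384 F [-0.   0.2 -3.5]
slide now-axes [-0.0001 -0.0006  0.0027] after-yaw axes [-0.0001 -0.0006  0.0027] dist 0.001 yaw -0.0004
scene 203 normal [-0.026  0.057  0.998] centre [482.1 -21.6] size [89.7 57.6] ang 19.5 z at centre 0.0771
top few 0
```

View pics/c7.png

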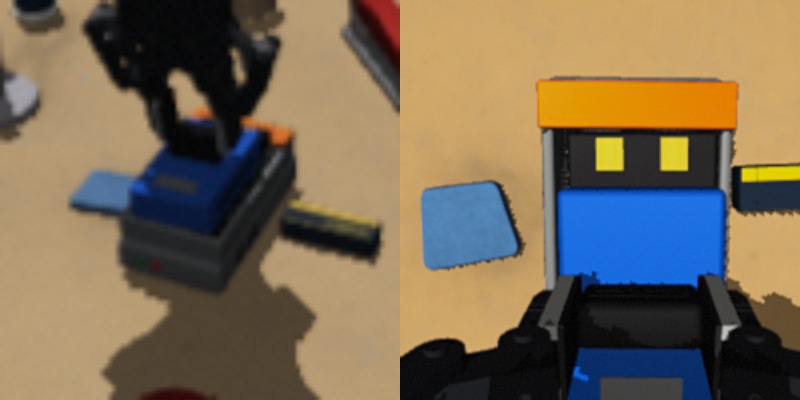

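The left crop shows the pack level over the bay. The right one, from the wrist, shows the tongue with its yellow marks at (640,155) just short of the lip at (638,105), centred between the side walls. I'll get a quick depth fix, then lower the tail onto the wall.

```bash
cat > bay.py <<'E'
from w import *
A=np.radians(20.9);BX=np.array([np.cos(A),np.sin(A)]);BY=np.array([-np.sin(A),np.cos(A)]);B0=np.array([.5028,-.0132])
def look(tag):
    im,W,C=wrist(tag);hsv=cv2.cvtColor(im,cv2.COLOR_RGB2HSV)
    D=W[...,:2]-B0;x=D@BX*1e3;y=D@BY*1e3;z=W[...,2]*1e3-30
    near=(abs(x)<75)&(abs(y)<45)&(z>-5)&(z<70)
    def s(k,m):
        m=m&near
        if m.sum()<10: print(k,m.sum());return
        print(k,m.sum(),'x',np.round(np.percentile(x[m],[1,50,99]),1),'y',np.round(np.percentile(y[m],[1,50,99]),1),'z',np.round(np.percentile(z[m],[1,50,99]),1))
    s('lip',C['orange']);
    bl=C['blue']&near&(x>-14);s('blue',bl)
    ton=(~C['blue'])&(~C['orange'])&near&(abs(y)<24)&(x>15)&(x<60)&(z>1.5);s('tongue+',ton)
    s('marks',C['yellow']&(abs(y)<30)&(x>10))
    for k,m in dict(blue=bl,tongue=ton).items():
        if m.sum()<30: continue
        Q=np.c_[x[m],y[m],np.ones(m.sum())];p=np.linalg.lstsq(Q,z[m],rcond=None)[0]
        r=abs(z[m]-Q@p)<2;p=np.linalg.lstsq(Q[r],z[m][r],rcond=None)[0]
        print(k,'slope deg x,y',np.round(np.degrees(np.arctan(p[:2])),2),'z0',round(p[2],1))
E
python3 -c "
from bay import *
look('w8')"
```

```text
lip 431 x [46.4 47.5 64.3] y [-39.1 -13.9  38.3] z [-1.2 23.9 25.6]
blue 6171 x [-9.1  8.2 24.3] y [-29.3  -0.5  28.3] z [44.  47.9 52.2]
tongue+ 4363 x [24.5 40.2 59.5] y [-23.5  -0.1  23.4] z [23.1 33.1 38.1]
marks 712 x [30.2 36.1 62.5] y [-18.2   5.5  25.5] z [24.3 34.3 36.5]
blue slope deg x,y [-0.67 -3.66] z0 47.9
tongue slope deg x,y [-21.33  -2.08] z0 46.5
```

Emit:
arm_command(
  steps=[
    {"slide": [-0.001,0,0.005],"yaw": 0},
    {"slide": [-0.001,0,0.005],"yaw": 0},
    {"slide": [-0.001,0,0.005],"yaw": 0},
    {"slide": [-0.001,0,0.005],"yaw": 0},
    {"slide": [0,0,0.003],"yaw": 0},
    {"slide": [0,0,0],"yaw": 0},
    {"slide": [0,0,0],"yaw": 0},
    {"slide": [0,0,0],"yaw": 0},
  ],
)

```text
time_s: 28.65
ee_pos: [0.4939, -0.0166, 0.0785]
orientation: [0.981, 0.181, 0.07, 0.004]
wrist_force: [8.3, 0.1, 15.1]
grip_width: 0.0386
grip_force: 65.4
```

```bash
python3 -c "
from bay import *
look('w9');lean();go(.4914,-.0157,.077,110.9)"
```

```text
lip 476 x [46.4 47.5 64.2] y [-39.1 -13.5  38.5] z [-1.7 23.9 25.6]
blue 5856 x [-8.3  8.4 24.1] y [-30.9  -1.9  26.8] z [33.7 37.9 43.5]
tongue+ 4305 x [23.9 40.3 59.6] y [-23.6  -0.   23.5] z [19.4 22.6 26.4]
marks 647 x [29.3 35.4 41.5] y [-20.2 -10.4  13.5] z [19.9 21.8 23.7]
blue slope deg x,y [-5.66 -2.2 ] z0 38.5
tongue slope deg x,y [ 5.38 -1.14] z0 18.9
up-axis lean deg 8.04 azimuth -172.7 xy [-0.139 -0.018] q [-0.184  0.5    1.941  0.08   0.569  0.958]
tool x [0.925 0.355 0.136] tool y [ 0.354 -0.935  0.033]
t 28.7 tcp [ 0.4939 -0.0166  0.0785] psi -69.3 q6 0.96 w 0.0384 F [ 8.2  0.8 15.6]
slide now-axes [-0.0055 -0.0044  0.0029] after-yaw axes [-0.0055 -0.0044  0.0029] dist 0.003 yaw -0.0005
```

Emit:
arm_command(
  steps=[
    {"slide": [-0.001,-0.002,0.004],"yaw": 0},
    {"slide": [-0.001,-0.002,0.004],"yaw": 0},
    {"slide": [-0.001,0,0.003],"yaw": 0},
    {"slide": [0,0,0.002],"yaw": 0},
    {"slide": [0,0,0],"yaw": 0},
    {"slide": [0,0,0],"yaw": 0},
    {"slide": [0,0,0],"yaw": 0},
    {"slide": [0,0,0],"yaw": 0},
  ],
)

```text
time_s: 29.5
ee_pos: [0.495, -0.0158, 0.0738]
orientation: [0.981, 0.181, 0.072, 0.005]
wrist_force: [16.1, -0.1, 18.0]
grip_width: 0.0387
grip_force: 67.4
```

```bash
python3 -c "
from bay import *
look('w10');lean();go(.4914,-.0157,.077,110.9)"
```

```text
lip 594 x [46.4 47.4 64.2] y [-38.9 -18.8  38.3] z [-1.2 24.  25.6]
blue 5637 x [-7.8  8.5 23.8] y [-29.9  -1.   27.7] z [27.7 32.2 42.3]
tongue+ 4155 x [23.8 39.9 59.7] y [-23.5  -0.2  23.5] z [11.7 15.6 26.5]
marks 644 x [28.1 34.3 63. ] y [-19.1  -9.2  24.5] z [12.2 14.2 23.6]
blue slope deg x,y [-9.99 -1.03] z0 33.7
tongue slope deg x,y [20.11 -1.  ] z0 3.6
up-axis lean deg 8.27 azimuth -173.2 xy [-0.143 -0.017] q [-0.182  0.509  1.945  0.082  0.551  0.958]
tool x [0.924 0.355 0.139] tool y [ 0.354 -0.935  0.035]
t 29.55 tcp [ 0.495  -0.0158  0.0738] psi -69.3 q6 0.96 w 0.0384 F [14.7  0.2 18.2]
slide now-axes [-0.0071 -0.0031 -0.0092] after-yaw axes [-0.0071 -0.0032 -0.0091] dist 0.005 yaw -0.0005
```

Emit:
arm_command(
  steps=[
    {"slide": [0.001,-0.001,-0.004],"yaw": 0},
    {"slide": [0.006,0,0.001],"yaw": 0},
    {"slide": [0.006,0,0.001],"yaw": 0},
    {"slide": [0.006,0,0.001],"yaw": 0},
    {"slide": [0.006,0,0.001],"yaw": 0},
    {"slide": [0,0,0],"yaw": 0},
    {"slide": [0,0,0],"yaw": 0},
    {"slide": [0,0,0],"yaw": 0},
  ],
)

```text
time_s: 30.35
ee_pos: [0.4986, -0.0108, 0.073]
orientation: [0.981, 0.181, 0.067, 0.003]
wrist_force: [-0.8, 2.0, 3.0]
grip_width: 0.0385
grip_force: 66.1
```

```bash
python3 -c "
from bay import *
look('w11');lean();go(.505,-.011,.077,110.9)"
```

```text
lip 709 x [46.4 53.3 64. ] y [-38.9 -29.1  38.3] z [10.2 24.1 25.7]
blue 5704 x [-2.8 13.7 29.1] y [-27.    2.   30.6] z [27.  31.3 40.8]
tongue+ 4087 x [28.7 44.7 59.5] y [-23.6   0.   23.5] z [11.  14.7 25.7]
marks 581 x [33.6 39.1 44.7] y [-15.5  -5.6  18.1] z [11.3 13.3 15.1]
blue slope deg x,y [-10.1  -0.6] z0 33.8
tongue slope deg x,y [25.33 -0.51] z0 -2.6
up-axis lean deg 7.66 azimuth -171.7 xy [-0.132 -0.019] q [-0.169  0.516  1.929  0.076  0.571  0.976]
tool x [0.926 0.355 0.13 ] tool y [ 0.354 -0.935  0.029]
t 30.4 tcp [ 0.4985 -0.0108  0.073 ] psi -69.2 q6 0.98 w 0.0383 F [-0.9  2.   2.5]
slide now-axes [ 0.0161  0.0064 -0.0079] after-yaw axes [ 0.0161  0.0064 -0.0079] dist 0.008 yaw -0.0004
```

Emit:
arm_command(
  steps=[
    {"slide": [0.001,0.004,-0.004],"yaw": 0},
    {"slide": [0.006,0,0.001],"yaw": 0},
    {"slide": [0.006,0,0.001],"yaw": 0},
    {"slide": [0.006,0,0.001],"yaw": 0},
    {"slide": [0.005,0,0],"yaw": 0},
    {"slide": [0,0,0],"yaw": 0},
    {"slide": [0,0,0],"yaw": 0},
    {"slide": [0,0,0],"yaw": 0},
  ],
)

```text
time_s: 31.2
ee_pos: [0.5082, -0.009, 0.0748]
orientation: [0.981, 0.181, 0.067, 0.003]
wrist_force: [0.4, -0.1, -4.4]
grip_width: 0.0383
grip_force: 65.3
```

```bash
python3 -c "
from bay import *
look('w12');lean();go(.505,-.011,.077,110.9)"
```

```text
lip 628 x [45.8 51.3 64.1] y [-38.9 -21.8  38.3] z [ 0.8 24.2 25.7]
blue 5800 x [ 7.4 23.7 39.3] y [-28.6   0.7  29.4] z [29.  33.6 43. ]
tongue+ 2759 x [15.2 50.1 59.5] y [-23.6  -0.2  23.7] z [15.5 23.9 56.2]
marks 84 x [43.8 44.5 45.8] y [-17.1   7.6  16.3] z [15.6 16.8 18.2]
blue slope deg x,y [-8.84 -0.84] z0 37.3
tongue slope deg x,y [-10.14  -0.33] z0 32.8
up-axis lean deg 7.68 azimuth -171.8 xy [-0.132 -0.019] q [-0.162  0.52   1.905  0.072  0.59   0.987]
tool x [0.926 0.355 0.13 ] tool y [ 0.354 -0.935  0.029]
t 31.25 tcp [ 0.5081 -0.009   0.0748] psi -69.2 q6 0.99 w 0.0388 F [-0.2  0.2 -3.3]
slide now-axes [-0.0083  0.002  -0.0066] after-yaw axes [-0.0083  0.002  -0.0067] dist 0.004 yaw -0.0004
```

The tongue is under the lip: nose at x about 55, z about 2.4 mm, pitch 8.8°, tail just inside the end wall. I'll level it by lowering and backing off so the nose stays in place.

Emit:
arm_command(
  steps=[
    {"slide": [-0.004,0,0.005],"yaw": 0},
    {"slide": [-0.004,0,0.004],"yaw": 0},
    {"slide": [-0.004,0,0.004],"yaw": 0},
    {"slide": [-0.004,0,0.004],"yaw": 0},
    {"slide": [-0.004,0,0.004],"yaw": 0},
    {"slide": [-0.003,0,0.004],"yaw": 0},
    {"slide": [0,0,0],"yaw": 0},
    {"slide": [0,0,0],"yaw": 0},
  ],
)

```text
time_s: 32.05
ee_pos: [0.5008, -0.0123, 0.0638]
orientation: [0.981, 0.181, 0.067, 0.003]
wrist_force: [-4.2, -3.2, 8.7]
grip_width: 0.038
grip_force: 67.0
```

```bash
python3 -c "
from bay import *
look('w13');lean();go(.505,-.011,.077,110.9)"
```

```text
lip 801 x [46.1 52.1 64.2] y [-38.9 -26.4  38.3] z [11.  24.1 25.7]
blue 6257 x [ 2. 19. 35.] y [-28.8  -0.1  29. ] z [23.1 25.9 30. ]
tongue+ 3606 x [35.2 48.8 59.6] y [-23.4   0.2  23.6] z [10.4 23.5 25.6]
marks 200 x [40.8 42.6 45.1] y [-17.3   7.4  16.1] z [10.1 11.8 13.5]
blue slope deg x,y [-1.44 -0.77] z0 26.3
tongue slope deg x,y [35.26 -0.54] z0 -15.1
up-axis lean deg 7.68 azimuth -171.9 xy [-0.132 -0.019] q [-0.172  0.536  1.931  0.079  0.549  0.97 ]
tool x [0.926 0.355 0.13 ] tool y [ 0.354 -0.935  0.03 ]
t 32.1 tcp [ 0.5008 -0.0123  0.0638] psi -69.2 q6 0.97 w 0.0381 F [-4.1 -3.7  6.8]
slide now-axes [ 0.0153  0.0017 -0.0312] after-yaw axes [ 0.0153  0.0017 -0.0312] dist 0.014 yaw -0.0004
```

Emit:
arm_command(
  steps=[
    {"slide": [0,0,0],"yaw": 0},
    {"slide": [0,0,0],"yaw": 0},
    {"slide": [0,0,0],"yaw": 0},
    {"slide": [0,0,0],"yaw": 0},
    {"slide": [0,0,0],"yaw": 0},
    {"slide": [0,0,0],"yaw": 0},
    {"slide": [0,0,0],"yaw": 0},
    {"slide": [0,0,0],"yaw": 0},
  ],
  fingers=60,
)

```text
time_s: 32.9
ee_pos: [0.5011, -0.0121, 0.0637]
orientation: [0.981, 0.181, 0.067, 0.003]
wrist_force: [-0.7, 0.1, -0.1]
grip_width: 0.0602
grip_force: 0.0
```

Emit:
arm_command(
  steps=[
    {"slide": [0,0,-0.04],"yaw": 0},
    {"slide": [0,0,-0.06],"yaw": 0},
    {"slide": [0,0,-0.06],"yaw": 0},
    {"slide": [0,0,0],"yaw": 0},
    {"slide": [0,0,0],"yaw": 0},
    {"slide": [0,0,0],"yaw": 0},
    {"slide": [0,0,0],"yaw": 0},
    {"slide": [0,0,0],"yaw": 0},
  ],
)

```text
time_s: 33.7
ee_pos: [0.4923, -0.0133, 0.1264]
orientation: [0.981, 0.181, 0.066, 0.002]
wrist_force: [0.2, 0.8, 0.0]
grip_width: 0.0599
grip_force: 0.0
```

```bash
python3 -c "
from bay import *
from pk import pack
look('w14');pack((.495,-.017,.055))
im,d=get_image('scene');W=cloud(d,calibration('scene'));C=cols(im)
n=(abs(W[...,0]-.49)<.1)&(abs(W[...,1]-.312)<.12);show(W,n,dict(hood=C['yellow'],grip=C['dark']&(W[...,2]>.143)))
a=cv2.resize(im[150:290,210:370,::-1],None,fx=3,fy=3);cv2.imwrite('pics/s14.png',a);lean()"
```

```text
lip 281 x [46.4 47.2 64.2] y [-39.1 -14.9  37.6] z [-0.7 23.7 25.6]
blue 3761 x [-12.8  15.9  34.4] y [-29.6   0.1  28.7] z [22.6 25.2 36.9]
tongue+ 1939 x [35.1 48.7 59.8] y [-23.6   0.4  23.5] z [10.  23.5 25.7]
marks 104 x [41.3 43.  44.6] y [-17.4   6.9  15.7] z [10.3 11.7 13.1]
blue slope deg x,y [-0.37 -0.26] z0 25.3
tongue slope deg x,y [35.35  0.21] z0 -15.4
scene 232 normal [0.01  0.002 1.   ] centre [491.6 -17. ] size [88.8 59. ] ang 20.2 z at centre 0.0539
top few 0
hood 145 [486.2 311.5] [93. 90.] long axis deg 1.7 z pct [104.  130.1 139.2]
grip 86 [487.  309.7] [55.5 14.5] long axis deg 84.6 z pct [143.9 157.5 164.3]
up-axis lean deg 7.66 azimuth -171.8 xy [-0.132 -0.019] q [-0.177  0.41   1.894  0.064  0.712  0.983]
tool x [0.926 0.355 0.13 ] tool y [ 0.354 -0.935  0.029]
```

View pics/s14.png

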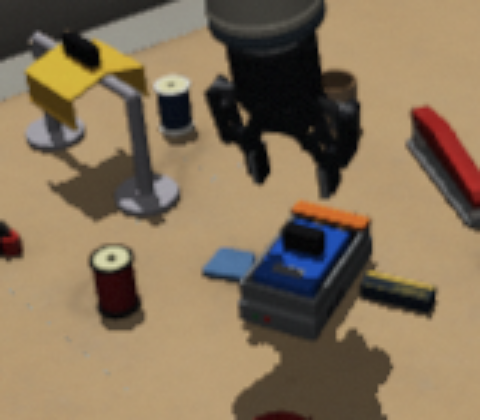

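The crop shows the pack flat in the bay at (305,260), with the tongue under the lip at (330,214), and the hood on the rail at (88,70). The gripper is clear, and the bystanders near the bay stand where they were.

```bash
python3 -c "
from plant import *
print(job_done())"
```

```text
the job is handed in; nothing more can be done
None
```

I handed the job in with the hood hanging released on the rail near its middle and the pack flat in the bay with its tongue under the lip. The last camera check showed both in tolerance and the bystanders near the bay unmoved; I did not re-measure the others, and `job_done()` returned no verdict.

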